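# Turn round the row of art supplies on the bench racks

## Robot

A 7-joint arm with a two-finger parallel gripper is mounted at the origin on a cart in front of the work surface, level with it; the furniture and walls round the work are solid. World frame = base frame: x ahead of the robot, y to its left, z up, the work surface at z = 0. Lengths are in m, angles in rad, forces in N, time in s.
With the tool pointing down it reaches from about 0.4 to 0.85 m from the base axis. Payload 4.5 kg.
Tool frame: the origin (TCP) lies midway between the tips of the shut fingers; the grasp point (between the pads) lies 19 mm behind it (r.grip_point_offset is the distance from the TCP to the grasp point, in m); z points along the fingers, y is the line along which they close (so a half turn about z gives the same grasp; the last joint's range is limited). The gripper opens to 88 mm and grips with 3 to 60 N. Pads are 18 mm wide; open, the fingers measure 123 mm over their backs; the gripper's body (75 mm by 187 mm) begins 45 mm behind the grasp point.
Start: joints at [1.247, 0.689, -0.195, 1.565, 0.157, 0.902, -0.215], TCP at [0.219, -0.585, 0.239] pointing down, gripper open.
Joint ranges: [-3.01, 3.01], [-0.46, 2.08], [-1.47, 1.51], [0.13, 2.56], [-1, 4.14], [0.04, 2.09], [-2.66, 2.66]. Speed limits (rad/s): [2.57, 2.57, 3.14, 3.14, 3.14, 3.14, 3.14].

## Interface

Orientations are given as a unit quaternion [x, y, z, w].
In Python, from plant import r, optics gives the robot as it stands.
- The arm moves only by the shell command python3 -m pendant 'ROWS' [OPENING] [FORCE]. ROWS is JSON, a list of rows, each a list of 6 numbers: the shift along the tool's x, y, z as a fraction of full scale, then the turn, a rotation vector about the tool's x, y, z as a fraction of full scale. A call has 1 to 5 rows; each row shifts and turns the commanded pose from where the row before left it, along the tool's axes as they then stand; what a row does not reach is not made up. Full scale, the value 1, is 0.025 m for a shift and pi rad for a turn. A row lasts 1/12 s, in which the tool goes at most 41.7 mm and 7.16 degrees, less where a joint would pass 70% of its speed; a pose out of reach is approached as far as the arm can. A call with a number of a shift or a turn outside -1 to 1 is refused whole. A call with a gripper value outside its range is refused whole. OPENING is the opening, from -1 (shut) to 1 (fully open), set as the call begins (- or left out, the last holds). The fingers move at their own pace and stop on an object; FORCE is the grip in N (left out, the last holds). Time passes only in rows, so rows that do not move let the fingers close. It gives the time, the measured TCP pose, the force, the opening and the grip force at its end, in the units of the state.
- r.get_state(): the state, without advancing time (a new reading comes with each control period).
- optics.snapshot(name): name is "scene" or "side" or "wrist"; returns (picture, depth): 384x512x3 uint8, blue, green, red; 384x512 float32, m along the optical axis (not along the pixel's ray), 0 where there is no reading.
- optics.calibration(name): a dict with "vfov" (degrees; the focal length in pixels is half the picture's height over the tangent of half this angle, whatever the lens; pixels are square), "cx", "cy" (the principal point, pixels), "k1" (the pictures are not rectified: a ray, as slopes to the right and down, at radius r is drawn at 1 + k1 r^2 times it, then the intrinsics apply), "cam_to_world" (4x4, takes a point from camera to world coordinates); the wrist camera has in their place "tool_from_camera" (4x4, takes a point from camera to tool coordinates, whose origin is the TCP and whose axes are the flange's). Camera axes: x right, y up, looking along -z (the intrinsics and any distortion apply to the point x, -y, -z); pixel columns grow to the right and rows downward; lengths in m; the calibration is good to about 2 mm. A picture is of the moment at which its call begins: read the wrist's pose just before it. calibration takes no time and is no camera call.
- r.finish_job(): hands the job in; it is judged then, once.
The state is a dict: "clock": time; "q": joint angles; "qd": joint speeds; "joint_torque": joint torques, N m; "tool_pos": TCP position; "eef_rot": TCP orientation; "contact_force": force on the tool from outside, world axes, zero at the start; "moment": the same for the moment, N m; "opening": opening from 0.0 (shut) to 1.0 (fully open); "finger_force": force on a finger pad.
Only numpy, scipy, OpenCV 4.12 (cv2) and the standard library are available. Lean on these libraries where they do the work, as an engineer would, in place of code of your own. Each camera call takes 0.05 s, during which the arm holds its last target. There are 200 camera calls.

## Task

A left-handed painter takes over this table: move the ink bottle, the varnish bottle, the paper tape roll and the eraser from the full rack to the empty rack, in the reverse order, so that what stood leftmost ends rightmost and so on through the row. Put one thing in the middle of each bay, flat or upright on its cork pad as it stood before, and do not let anything tip over on the way.

Things in the scene. Friction and masses are not known exactly. Their poses are not given: they have to be found in the camera images.
- full_rack: The rack whose bays hold the things at the start; either rack may be the nearer one. Fixed wooden board 70 mm deep (x), 300 long (y), four bays: centres x = 0, y = +105, +35, -35, -105 mm; a cork pad 62 mm square in each, top at z = 12 mm. Front and back open. Origin: centre of underside, on the table; +y along the row to the robot's left, +x away from the robot, turned up to 0.1 rad.
- empty_rack: The rack empty at the start, twin of the full one, same axes and origin. Fixed wooden board 70 mm deep (x), 300 long (y), four bays: centres x = 0, y = +105, +35, -35, -105 mm; cork pads 62 mm square, top at z = 12 mm. Ribs between bays 4 mm thick, top at z = 20 mm; end cheeks 9 mm thick, top at z = 26 mm. A tall drawer chest and lamp arm stand to the left: swing past drawn in.
- ink_bottle: squat round ink bottle of dark glass with a broad black screw cap: body 36 mm in diameter up to 56 mm, cap 24 mm in diameter, 73 mm tall in all. Loose, under 0.15 kg, at the start in any bay of the full rack, up to 7 mm off its centre. Origin: centre of its underside; z up.
- pad_ink_bottle: the fixed square cork pad (62 x 62 x 4 mm) in the bay of the full rack on which the ink bottle stands at the start; it stays there and so marks that thing's starting bay. Origin: centre of its underside, 4 mm below the surface that carries the thing.
- varnish_bottle: slim white round bottle with a narrow tall screw cap: body 29 mm in diameter up to 65 mm (its shoulder is rounded at the top), cap 15 mm in diameter, 82 mm tall in all. Loose, under 0.15 kg, at the start in any bay of the full rack, up to 7 mm off its centre. Origin: centre of its underside; z up.
- pad_varnish_bottle: the fixed square cork pad (62 x 62 x 4 mm) in the bay of the full rack on which the varnish bottle stands at the start; it stays there and so marks that thing's starting bay. Origin: centre of its underside, 4 mm below the surface that carries the thing.
- tape_roll: small roll of paper tape lying flat, a ring 52 mm in outer diameter and 27 mm high. Loose, under 0.15 kg, at the start in any bay of the full rack, up to 7 mm off its centre. Origin: centre of its underside; z up.
- pad_tape_roll: the fixed square cork pad (62 x 62 x 4 mm) in the bay of the full rack on which the tape roll stands at the start; it stays there and so marks that thing's starting bay. Origin: centre of its underside, 4 mm below the surface that carries the thing.
- eraser: small block eraser in a paper sleeve, 21 mm (its x) by 42 mm (its y) and 13 mm high; at the start its long side lies along the row within about 0.25 rad. Loose, under 0.15 kg, at the start in any bay of the full rack, up to 7 mm off its centre. Origin: centre of its underside; z up.
- pad_eraser: the fixed square cork pad (62 x 62 x 4 mm) in the bay of the full rack on which the eraser stands at the start; it stays there and so marks that thing's starting bay. Origin: centre of its underside, 4 mm below the surface that carries the thing.
There are look-alikes about, which are no part of the job. Leave any pink or red look-alike of the tape_roll alone.

How it is judged:
By the outcome, as a careful person would: the job done as asked, in the order asked, and still so for the second after the job is handed in, with the robot touching nothing.
It also fails if it takes over 99 s, if anything falls off the work surface, if the arm or the gripper's body presses on something with over 40 N, if the wrist force passes 120 N, or if a joint passes its speed limit or range.

## Working session

There is one attempt and no reset: what is moved stays moved. The work goes in short steps, Python scripts to look and compute and a shell command to move; the robot and the scene stay as the last step left them, time stands still between calls to the robot, and variables do not carry over. Pictures are saved under pics/ and viewed, at most 14 in all, crops included, and the job is handed in when it is done.

```bash
mkdir -p pics; ls; python3 - <<'E'
from plant import r, optics
import cv2
s=r.get_state();print(s)
for n in("scene","side"):
    p,d=optics.snapshot(n);cv2.imwrite(f"pics/{n}0.png",p)
    import numpy as np;np.save(f"{n}0.npy",d)
    print(n,optics.calibration(n))
print(optics.calibration("wrist"))
E
```

```text
pics
{'clock': 0.0, 'q': array([ 1.24678473,  0.6899506 , -0.19449311,  1.56634067,  0.15729398,
        0.90250047, -0.21507104]), 'qd': array([ 0.00078679, -0.00099243,  0.00019212, -0.00089337,  0.00085777,
        0.00053045,  0.00028914]), 'joint_torque': array([-1.73650747e-06, -5.27556074e+01, -1.26667053e+00, -1.53424591e+01,
       -5.25315560e-02,  6.47700741e-03,  1.89824145e-04]), 'tool_pos': array([ 0.21861385, -0.58484705,  0.23793123]), 'eef_rot': array([ 9.84030311e-01,  1.77998676e-01, -2.31207440e-04, -8.74786547e-04]), 'contact_force': array([ 0.18177805,  0.61593477, -0.01191103]), 'moment': array([0.01956028, 0.00297957, 0.01030286]), 'finger_force': 0.0, 'opening': 1.0039700515105325}
scene {'vfov': 43.75860315561249, 'cx': 259.5255362060733, 'cy': 194.00751118396724, 'k1': 0.06786445792176404, 'cam_to_world': array([[ 0.46300771,  0.71127102, -0.52888315, -0.02365223],
       [-0.88625648,  0.36264541, -0.28816273, -0.4220807 ],
       [-0.01316475,  0.60214769,  0.79827618,  0.73678142],
       [ 0.        ,  0.        ,  0.        ,  1.        ]])}
side {'vfov': 56.395813419295564, 'cx': 263.8059025572682, 'cy': 187.62540959314782, 'k1': -0.02114221858939617, 'cam_to_world': array([[ 0.99114819,  0.06813147, -0.1139446 ,  0.35355187],
       [-0.13275368,  0.5001219 , -0.85571873, -0.93605585],
       [-0.00131519,  0.86327063,  0.50473962,  0.48154519],
       [ 0.        ,  0.        ,  0.        ,  1.        ]])}
{'vfov': 60.60802184363534, 'cx': 257.2862441830906, 'cy': 191.3032816021916, 'k1': -0.0035990071117529754, 'tool_from_camera': array([[-2.75037610e-04,  9.47461131e-01,  3.19870800e-01,
         8.29321805e-02],
       [ 9.99999219e-01,  6.50570754e-04, -1.06715933e-03,
         1.47700344e-04],
       [-1.21919057e-03,  3.19870257e-01, -9.47460570e-01,
        -1.45802721e-01],
       [ 0.00000000e+00,  0.00000000e+00,  0.00000000e+00,
         1.00000000e+00]])}
```

View pics/scene0.png

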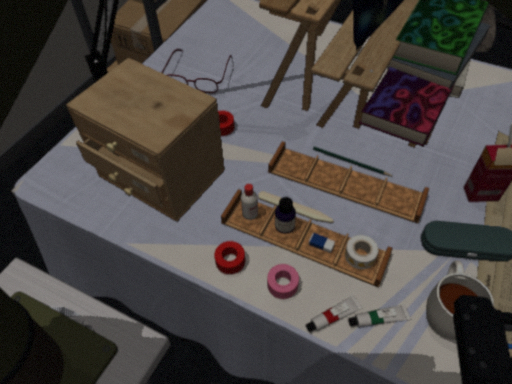

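View pics/side0.png

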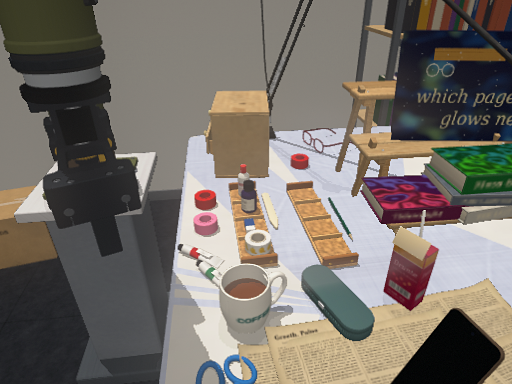

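The full rack is the nearer one. Left to right it holds varnish (249,200), ink (285,213), eraser (321,242) and tape (362,250). The empty rack runs from (270,155) to (425,210), and the red and pink rolls are decoys. Next I'll make a top-down rectified view to measure from.

```bash
cat > h.py <<'E'
import numpy as np, cv2
from plant import r, optics
from scipy.spatial.transform import Rotation as R
def K(c):
    f=192/np.tan(np.radians(c["vfov"])/2)
    return np.array([[f,0,c["cx"]],[0,f,c["cy"]],[0,0,1]]),np.array([c["k1"],0,0,0.])
def pose(n,s=None):
    c=optics.calibration(n)
    if n!="wrist": return c,c["cam_to_world"]
    T=np.eye(4);T[:3,:3]=R.from_quat(s["eef_rot"]).as_matrix();T[:3,3]=s["tool_pos"]
    return c,T@c["tool_from_camera"]
def cloud(n,d,s=None):
    c,T=pose(n,s);k,D=K(c)
    v,u=np.mgrid[:384,:512]
    x=cv2.undistortPoints(np.stack([u,v],-1).reshape(-1,1,2).astype(float),k,D).reshape(384,512,2)
    P=np.stack([x[...,0]*d,-x[...,1]*d,-d],-1)
    return P@T[:3,:3].T+T[:3,3]
def proj(n,P,s=None):
    c,T=pose(n,s);k,D=K(c)
    p=(np.asarray(P,float)-T[:3,3])@T[:3,:3]
    return cv2.projectPoints((p*[1,-1,-1]).reshape(-1,1,3),np.zeros(3),np.zeros(3),k,D)[0].reshape(p.shape[:-1]+(2,))
def ortho(n,img,x0,x1,y0,y1,z,res=.001,s=None):
    # rows: x decreasing from x1, columns: y decreasing from y1
    X,Y=np.meshgrid(np.arange(x1,x0,-res),np.arange(y1,y0,-res),indexing="ij")
    m=proj(n,np.stack([X,Y,0*X+z],-1),s).astype(np.float32)
    return cv2.remap(img,m[...,0],m[...,1],cv2.INTER_CUBIC)
E
python3 - <<'E'
from h import *
p=cv2.imread("pics/scene0.png");d=np.load("scene0.npy")
C=cloud("scene",d)
for u,v in [(249,200),(285,213),(321,242),(362,243),(345,183),(300,240),(228,215),(388,262),(273,155),(423,205),(230,257),(265,200)]: print(u,v,C[v,u].round(3))
E
```

```text
249 200 [ 0.399 -0.171  0.069]
285 213 [ 0.401 -0.239  0.072]
321 242 [ 0.405 -0.308  0.024]
362 243 [ 0.43  -0.371  0.032]
345 183 [ 0.555 -0.295  0.012]
300 240 [ 0.396 -0.272  0.018]
228 215 [ 0.385 -0.132  0.015]
388 262 [ 0.434 -0.422  0.002]
273 155 [ 0.545 -0.145  0.026]
423 205 [ 0.56  -0.44   0.026]
230 257 [ 0.318 -0.174  0.001]
265 200 [ 0.452 -0.174  0.006]
```

```bash
python3 - <<'E'
from h import *
p=cv2.imread("pics/scene0.png");d=np.load("scene0.npy");C=cloud("scene",d)
o=ortho("scene",p,.33,.63,-.47,-.10,.02,.0005)
for i in range(0,600,100): cv2.putText(o,f"{.63-i*.0005:.2f}",(0,i+10),0,.4,(0,255,255),1);cv2.line(o,(0,i),(740,i),(0,255,255),1)
for j in range(40,740,100): cv2.putText(o,f"{-.10-j*.0005:.2f}",(j,598),0,.4,(0,255,0),1);cv2.line(o,(j,0),(j,600),(0,255,0),1)
cv2.imwrite("pics/ortho0.png",o)
# rack fits: cloud points 9..30mm high
for n,lo,hi in(("full",.36,.46),("empty",.5,.61)):
    for nm in("scene","side"):
        D=np.load(nm+"0.npy");Q=cloud(nm,D)
        m=(Q[...,2]>.009)&(Q[...,2]<.03)&(Q[...,0]>lo)&(Q[...,0]<hi)&(Q[...,1]>-.5)&(Q[...,1]<-.1)&(D>0)
        q=Q[m][:,:2].astype(np.float32); rect=cv2.minAreaRect(q);print(n,nm,m.sum(),rect)
# object caps/tops
def cen(name,cond):
    q=C[cond&(C[...,0]>.35)&(C[...,0]<.5)&(C[...,1]>-.45)&(C[...,1]<-.12)]
    print(name,len(q),cv2.minEnclosingCircle(q[:,:2].astype(np.float32)),q[:,2].max())
Z=C[...,2]
cen("varn",(Z>.075)&(C[...,1]>-.205));cen("ink",(Z>.074)&(C[...,1]<-.205))
cen("tape",(Z>.033)&(C[...,1]<-.33));
q=C[(Z>.021)&(Z<.03)&(C[...,1]<-.28)&(C[...,1]>-.335)&(C[...,0]>.37)&(C[...,0]<.45)];print("er",len(q),cv2.minAreaRect(q[:,:2].astype(np.float32)))
E
```

```text
full scene 4073 ((0.4124898910522461, -0.311501145362854), (0.3779698312282562, 0.09092998504638672), 89.19389343261719)
full side 1745 ((0.4176996648311615, -0.27306509017944336), (0.08949220180511475, 0.3006356358528137), 2.0334761142730713)
empty scene 4454 ((0.5585501194000244, -0.32140034437179565), (0.36034655570983887, 0.10128610581159592), 86.89085388183594)
empty side 2664 ((0.5574372410774231, -0.32159623503685), (0.3602488338947296, 0.10009344667196274), 87.24976348876953)
varn 99 ((0.406305193901062, -0.1656883955001831), 0.008257810026407242) 0.09590137463795623
ink 169 ((0.4121534824371338, -0.2351648211479187), 0.013061697594821453) 0.08771962181097537
tape 561 ((0.41688552498817444, -0.37513938546180725), 0.02718910202383995) 0.04180210294656439
er 252 ((0.40674155950546265, -0.3079034686088562), (0.02250831574201584, 0.04177339747548103), 0.06381744146347046)
```

View pics/ortho0.png

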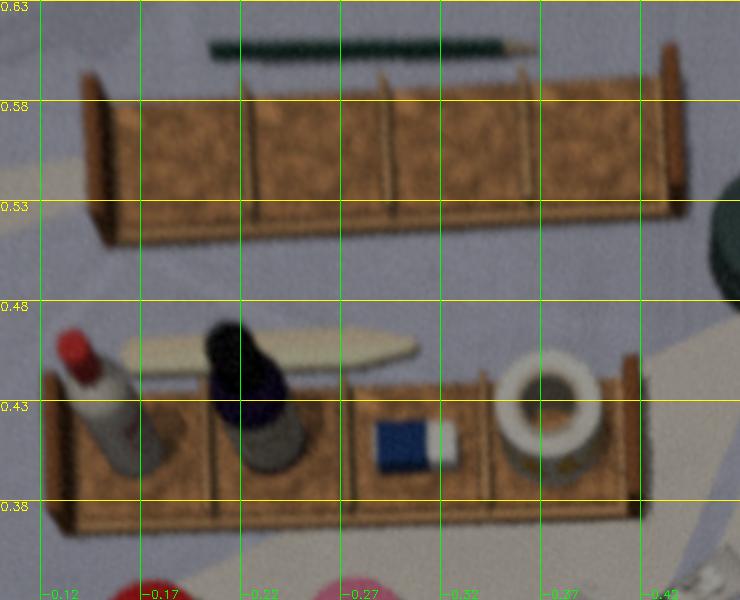

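```bash
python3 - <<'E'
from h import *
for nm in("scene","side"):
    D=np.load(nm+"0.npy");Q=cloud(nm,D);Z=Q[...,2]
    b=(Q[...,0]>.49)&(Q[...,0]<.62)&(D>0)
    for a,c,t in((-.165,-.13,"L"),(-.47,-.41,"R")):
        m=b&(Z>.0225)&(Z<.03)&(Q[...,1]>a)&(Q[...,1]<c)&(Q[...,0]<.605)
        print(nm,t,m.sum(),cv2.minAreaRect(Q[m][:,:2].astype(np.float32)),np.median(Q[m],0).round(4),Q[m].min(0).round(4),Q[m].max(0).round(4))
    m=b&(Z>.0095)&(Z<.0145)&(Q[...,1]>-.42)&(Q[...,1]<-.165)
    q=Q[m]; print(nm,"pads z",np.median(q[:,2]))
    # front/back edges per y slice
    for y in np.arange(-.40,-.17,.03):
        s=q[abs(q[:,1]-y)<.006];s=s[s[:,0]<.6];print(round(y,3),len(s),np.percentile(s[:,0],[1,50,99]).round(4))
E
```

```text
scene L 135 ((0.5536706447601318, -0.14808496832847595), (0.07180436700582504, 0.009299002587795258), 3.05847430229187) [ 0.5498 -0.149   0.0261] [ 0.5177 -0.1541  0.0226] [ 0.5896 -0.1422  0.0294]
scene R 295 ((0.5451807975769043, -0.4472145438194275), (0.11745387315750122, 0.030282454565167427), 24.664138793945312) [ 0.5372 -0.4406  0.0267] [ 0.4902 -0.4699  0.0226] [ 0.603  -0.4299  0.03  ]
scene pads z 0.012224314826359939
-0.4 172 [0.5344 0.5654 0.5967]
-0.37 126 [0.5334 0.5669 0.5976]
-0.34 157 [0.5311 0.5612 0.5937]
-0.31 159 [0.5292 0.5592 0.5929]
-0.28 153 [0.529  0.5591 0.5925]
-0.25 148 [0.528  0.5575 0.5891]
-0.22 82 [0.5258 0.5518 0.5885]
-0.19 141 [0.5258 0.5549 0.5866]
side L 74 ((0.5499587059020996, -0.1486949771642685), (0.06832082569599152, 0.012969412840902805), 0.47166359424591064) [ 0.5501 -0.1513  0.0258] [ 0.5158 -0.1553  0.0226] [ 0.5841 -0.142   0.0285]
side R 193 ((0.5456328988075256, -0.44652625918388367), (0.1151815801858902, 0.028346750885248184), 22.489322662353516) [ 0.5571 -0.4406  0.0261] [ 0.4917 -0.4696  0.0225] [ 0.6019 -0.4297  0.03  ]
side pads z 0.012595559672200107
-0.4 119 [0.5337 0.5638 0.5935]
-0.37 108 [0.5307 0.5606 0.5929]
-0.34 94 [0.5308 0.5603 0.5912]
-0.31 90 [0.529  0.5599 0.5894]
-0.28 50 [0.5248 0.5518 0.5855]
-0.25 69 [0.526  0.5565 0.5861]
-0.22 30 [0.5239 0.5602 0.5857]
-0.19 62 [0.5204 0.5528 0.5841]
```

```bash
python3 - <<'E'
from h import *
H=np.zeros((14,18))
for nm in("scene","side"):
    D=np.load(nm+"0.npy");Q=cloud(nm,D)[(D>0)]
    i=((Q[:,0]-.2)/.05).astype(int);j=((.25-Q[:,1])/.05).astype(int)
    ok=(Q[:,0]>.2)&(Q[:,1]<.25)&(i<14)&(j<18)
    np.maximum.at(H,(i[ok],j[ok]),Q[ok,2])
print("cols y from",[round(.225-.05*j,3) for j in range(18)])
for i in range(13,-1,-1): print(f"{.225+.05*i:.3f}",*[f"{int(1000*h):4d}" for h in H[i]])
E
```

```text
cols y from [0.225, 0.175, 0.125, 0.075, 0.025, -0.025, -0.075, -0.125, -0.175, -0.225, -0.275, -0.325, -0.375, -0.425, -0.475, -0.525, -0.575, -0.625]
0.875    4    4    4    4    4    3    4    2  392  392  166  167  168  166    4    4    0    0
0.825    5    5    3    9    3    3  254    4  392  363  167  167  168  166    5   15    7    3
0.775   18    5    3   32    4  253  254  254  393  328  162  124  124  123    4    7    4    7
0.725   36    4    5   35    3  256  257  257  391  293  164  103  103  102    3    7    4    5
0.675   35   38   39   44    4  254  257  270  267  183  180  102  103  102  118  174  143    4
0.625    3  368  433    3   30   29    5    4    7   10   10   10    9   27  118  144  144    5
0.575  264  430  433    3   28   30    4   30   28   22   22   16   22   29    3   31   33   30
0.525  267  278  301  192    2    4    4   29   29   22   23   14   22   28   33   33   33  467
0.475  136  275  395  436  193  193  193    2   10   10   11    9    3   23   32   32    7    6
0.425    2    0  195  193  194  194  193   28   95   87   63   38   41   41    4   88   87    6
0.375    4    3  193  194  193  194  193   28   95   86   53   26   41   28   86   86   87   17
0.325    4    4  192  193  192  193  192    3   30   28   29   29   18   23   18   87   87   12
0.275    5    4    4    4    3    4    3    3   29   28   29   28   21   18    4    3  468  467
0.225    2    2    2    2    2    2    1    2    2    2    3    2    2    2  346  347  467  470
```

```bash
python3 -m pendant '[[0,0,-0.5,0,0,0.039],[0,0,-0.5,0,0,0.039],[0,0,-0.5,0,0,0.039],[0,0,0,0,0,0.039],[0,0,0,0,0,0.039]]' 1 20; python3 -c "
from plant import r;s=r.get_state();print(s['q'],s['tool_pos'],s['eef_rot'])"
```

```text
clock: 0.52
tool_pos: [0.219, -0.5856, 0.2768]
eef_rot: [0.992, -0.13, 0.0, 0.0]
contact_force: [0.1, 0.5, -0.5]
opening: 0.999
finger_force: 0.0
[ 1.149785    0.64430325 -0.01914564  1.52495544  0.01378477  0.9714098
 -0.70488609] [ 0.21904972 -0.5856091   0.27676887] [ 9.91509687e-01 -1.30031762e-01  3.33126207e-04  4.14071448e-04]
```

```bash
cat > go.py <<'E'
# usage: go.py x y z yaw(rack yaw; tool x at 90deg+yaw) -> needed shift (tool axes) in units, turn
import sys;from h import *
s=r.get_state();M=R.from_quat(s["eef_rot"]).as_matrix()
x,y,z,a=map(float,sys.argv[1:5]);t=float(sys.argv[5]) if len(sys.argv)>5 else 0
G=np.array([[-np.sin(a),np.cos(a),0],[np.cos(a),np.sin(a),0],[0,0,-1]]).T@R.from_rotvec([0,t,0]).as_matrix()
print("t",s["clock"],"pos",s["tool_pos"].round(4),"F",s["contact_force"].round(1),"q",s["q"].round(2))
d=np.array([x,y,z])-s["tool_pos"]
print("shift units now-axes",(M.T@d/.025).round(2),"target-axes",(G.T@d/.025).round(2),"turn",(R.from_matrix(M.T@G).as_rotvec()/np.pi).round(4))
E
for i in 1 2; do :; done
python3 -m pendant '[[0,0,0,0,0,-0.039],[0,0,0,0,0,-0.039],[0,0,0,0,0,-0.039],[0,0,0,0,0,-0.039],[0,0,0,0,0,-0.039]]' >/dev/null
python3 -m pendant '[[0,0,0,0,0,-0.039],[0,0,0,0,0,-0.039],[0,0,0,0,0,-0.039],[0,0,0,0,0,-0.039],[0,0,0,0,0,-0.039]]' >/dev/null
python3 -m pendant '[[0,0,0,0,0,-0.039],[0,0,0,0,0,-0.039],[0,0,0,0,0,-0.039],[0,0,0,0,0,-0.039],[0,0,0,0,0,-0.039]]'
python3 go.py .417 -.3745 .14 .03
python3 - <<'E'
from h import *
D=np.load("scene0.npy");Q=cloud("scene",D);Q=Q[(Q[...,2]>.16)&(Q[...,2]<.2)&(Q[...,0]>.38)&(Q[...,0]<.48)];print("chest y",np.percentile(Q[:,1],[0.5,2]))
E
```

```text
clock: 1.77
tool_pos: [0.2186, -0.5852, 0.2757]
eef_rot: [0.701, 0.714, 0.0, -0.0]
contact_force: [-0.1, 0.5, 0.7]
opening: 0.999
finger_force: 0.0
t 1.7667 pos [ 0.2186 -0.5852  0.2757] F [-0.1  0.5  0.7] q [ 1.43  0.69 -0.54  1.51  0.39  1.05  0.82]
shift units now-axes [8.27 8.09 5.43] target-axes [8.18 8.18 5.43] turn [-0.0002 -0.0003 -0.0037]
chest y [-0.0656847  -0.06398595]
```

```bash

python3 -m pendant '[[0.8,0.8,0.54,0,0,-0.0037],[0.82,0.82,0.54,0,0,0],[0.82,0.82,0.54,0,0,0],[0.82,0.82,0.54,0,0,0],[0.82,0.82,0.54,0,0,0]]' >/dev/null
python3 -m pendant '[[0.82,0.82,0.54,0,0,0],[0.82,0.82,0.54,0,0,0],[0.82,0.82,0.54,0,0,0],[0.82,0.82,0.54,0,0,0],[0.8,0.8,0.54,0,0,0]]' 
python3 -m pendant '[[0,0,0,0,0,0]]' >/dev/null
python3 go.py .417 -.3745 .016 .03
python3 - <<'E'
from h import *
s=r.get_state();p,d=optics.snapshot("wrist");cv2.imwrite("pics/w1.png",p);
C=cloud("wrist",d,s);Z=C[...,2]
B=(C[...,0]>.36)&(C[...,0]<.48)&(d>0)
q=C[B&(Z>.034)&(Z<.045)&(C[...,1]<-.33)&(C[...,1]>-.41)]
print("tape",len(q),cv2.minEnclosingCircle(q[:,:2].astype(np.float32)))
q=C[B&(Z>.021)&(Z<.03)&(C[...,1]<-.28)&(C[...,1]>-.333)];print("er",len(q),len(q) and cv2.minAreaRect(q[:,:2].astype(np.float32)))
E
```

```text
clock: 2.6
tool_pos: [0.4188, -0.3756, 0.1403]
eef_rot: [0.699, 0.715, -0.0, -0.0]
contact_force: [-0.3, -0.5, -0.4]
opening: 1.0
finger_force: 0.0
t 2.6833 pos [ 0.4227 -0.3697  0.1393] F [1.  1.5 0.5] q [ 0.89  0.77 -0.42  1.84  0.49  0.64  0.2 ]
shift units now-axes [-0.21 -0.24  4.93] target-axes [-0.18 -0.23  4.93] turn [ 0.0005 -0.002   0.0012]
tape 2418 ((0.41665762662887573, -0.3762740194797516), 0.02639625035226345)
er 1441 ((0.406972199678421, -0.3086998462677002), (0.02059028670191765, 0.04193640872836113), 2.4301576614379883)
```

View pics/w1.png

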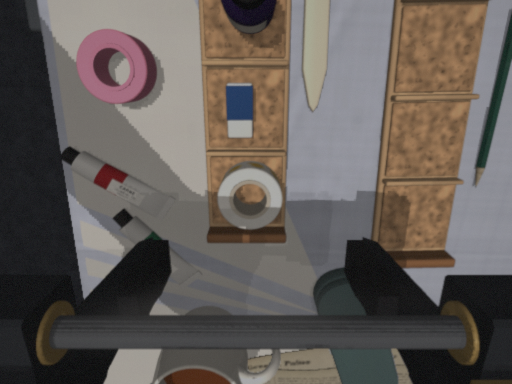

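The wrist view agrees: tape at (250,197), eraser at (240,110), ink at top (248,10), with the empty rack at right. Now I'll descend onto the tape.

```bash

python3 -m pendant '[[-0.15,-0.15,0.8,0,0,0],[-0.1,-0.1,1,0,0,0],[0,0,1,0,0,0],[0,0,0,0,0,0],[0,0,0,0,0,0]]' >/dev/null
python3 -m pendant '[[0,0,0,0,0,0]]'
python3 go.py .4167 -.376 .016 .03
```

```text
clock: 3.23
tool_pos: [0.4124, -0.3841, 0.0723]
eef_rot: [0.699, 0.715, -0.0, 0.001]
contact_force: [-0.3, -0.6, 1.3]
opening: 1.002
finger_force: 0.0
t 3.2333 pos [ 0.4124 -0.3841  0.0723] F [-0.3 -0.6  1.3] q [ 0.87  0.87 -0.34  1.87  0.57  0.49  0.15]
shift units now-axes [0.32 0.18 2.25] target-axes [0.32 0.18 2.25] turn [ 0.0003  0.0003 -0.0022]
```

```bash

python3 -m pendant '[[0.32,0.18,0,0,0,0],[0,0,0.8,0,0,0],[0,0,0.8,0,0,0],[0,0,0.6,0,0,0],[0,0,0,0,0,0]]' >/dev/null
python3 -m pendant '[[0,0,0,0,0,0],[0,0,0,0,0,0]]'>/dev/null
python3 go.py .4167 -.376 .016 .03
python3 -m pendant '[[0,0,0,0,0,0],[0,0,0,0,0,0],[0,0,0,0,0,0],[0,0,0,0,0,0],[0,0,0,0,0,0]]' -1 15
python3 -m pendant '[[0,0,0,0,0,0],[0,0,0,0,0,0],[0,0,0,0,0,0],[0,0,0,0,0,0]]'
```

```text
t 3.8167 pos [ 0.4175 -0.3753  0.0177] F [ 0.  -0.9 -0.8] q [ 0.8   0.96 -0.26  1.89  0.62  0.37  0.09]
shift units now-axes [-0.03 -0.03  0.07] target-axes [-0.03 -0.03  0.07] turn [ 0.0006  0.0004 -0.0019]
clock: 4.23
tool_pos: [0.4165, -0.3753, 0.0165]
eef_rot: [0.699, 0.715, 0.0, 0.0]
contact_force: [-0.2, 0.4, 0.0]
opening: 0.644
finger_force: 0.0
clock: 4.57
tool_pos: [0.4165, -0.3752, 0.0164]
eef_rot: [0.699, 0.715, -0.0, 0.0]
contact_force: [-0.6, 0.1, 2.1]
opening: 0.583
finger_force: 15.0
```

```bash

python3 -m pendant '[[0,0,-0.5,0,0,0],[0,0,-1,0,0,0],[0,0,-1,0,0,0],[0,0,-1,0,0,0],[0,0,-0.7,0,0,-0.0064]]'
python3 go.py .5543 -.1897 .12 .05
python3 -m pendant '[[0,0.5,0,0,0,0],[0.3,0.8,0,0,0,0],[0.6,0.8,0,0,0,0],[0.8,0.8,0,0,0,0],[0.8,0.8,0,0,0,0]]'>/dev/null
python3 -m pendant '[[0.8,0.8,0,0,0,0],[0.8,0.6,0,0,0,0],[0.8,0.3,0,0,0,0],[0.8,0,0,0,0,0],[0.5,0,0,0,0,0]]' >/dev/null
python3 -m pendant '[[0,0,0,0,0,0],[0,0,0,0,0,0],[0,0,0,0,0,0],[0,0,0,0,0,0]]'
python3 go.py .5543 -.1897 .018 .05
python3 - <<'E'
from h import *
s=r.get_state();p,d=optics.snapshot("wrist");cv2.imwrite("pics/w2.png",p);np.save("w2.npy",d)
p2,d2=optics.snapshot("scene");cv2.imwrite("pics/s2.png",p2);np.save("s2.npy",d2)
import pickle;pickle.dump(s,open("w2.pkl","wb"))
cv2.imwrite("pics/c2.png",np.hstack([p[:, :],cv2.resize(p2[100:300,200:450],(480,384))])[:, ::1][:,:992]) 
o=cv2.resize(np.hstack([p,cv2.resize(p2[100:300,200:450],(480,384))]),(800,310));cv2.imwrite("pics/c2.png",o)
E
```

```text
clock: 4.98
tool_pos: [0.4168, -0.3753, 0.123]
eef_rot: [0.691, 0.723, 0.0, 0.001]
contact_force: [-0.0, 0.3, -1.3]
opening: 0.587
finger_force: 15.0
t 4.9833 pos [ 0.4168 -0.3753  0.123 ] F [-0.   0.3 -1.3] q [ 0.89  0.79 -0.4   1.86  0.52  0.6   0.2 ]
shift units now-axes [7.17 5.82 0.12] target-axes [7.14 5.87 0.12] turn [ 0.0003  0.0003 -0.0018]
clock: 6.15
tool_pos: [0.544, -0.2166, 0.1211]
eef_rot: [0.692, 0.721, -0.001, 0.0]
contact_force: [0.5, 0.4, 0.3]
opening: 0.58
finger_force: 15.0
t 6.15 pos [ 0.544  -0.2166  0.1211] F [0.5 0.4 0.3] q [ 0.51  0.82 -0.37  1.78  0.47  0.63 -0.09]
shift units now-axes [1.07 0.46 4.12] target-axes [1.06 0.47 4.12] turn [-0.0001  0.0005 -0.0028]
```

View pics/c2.png

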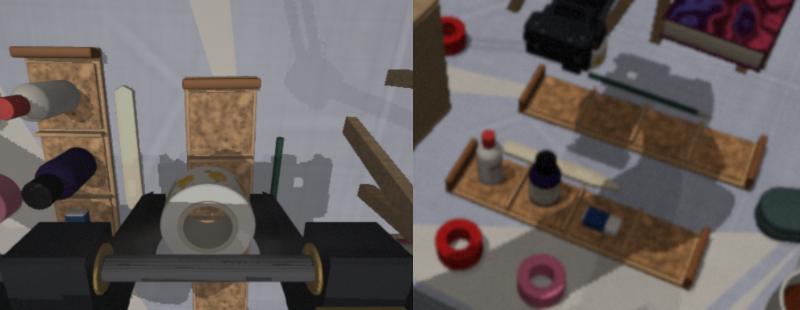

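```bash
python3 - <<'E'
from h import *
import pickle
s=pickle.load(open("w2.pkl","rb"));d=np.load("w2.npy");C=cloud("wrist",d,s);p=cv2.imread("pics/w2.png")
o=ortho("wrist",p,.50,.62,-.24,-.12,.02,.00025,s)
for i in range(0,480,80): cv2.line(o,(0,i),(480,i),(0,255,255),1);cv2.line(o,(i,0),(i,480),(0,255,0),1)
cv2.imwrite("pics/o2.png",o)
Z=C[...,2]
b=(d>0)&(C[...,0]>.5)&(C[...,0]<.61)
q=C[b&(Z>.0225)&(Z<.03)&(C[...,1]>-.17)&(C[...,1]<-.12)];print("cheek",len(q),cv2.minAreaRect(q[:,:2].astype(np.float32)))
q=C[b&(Z>.0095)&(Z<.0145)&(C[...,1]>-.225)&(C[...,1]<-.155)]
print("pad",len(q),cv2.minAreaRect(q[:,:2].astype(np.float32)),np.median(q[:,2]))
for n,f in(("scene","scene0.npy"),("side","side0.npy"),("wrist",None)):
    Q=C if f is None else cloud(n,np.load(f))
    m=(Q[...,2]>.05)&(Q[...,2]<.35)&(Q[...,0]>.58)&(Q[...,0]<.9)
    if f is None: m&=d>0
    for y in np.arange(-.45,-.05,.05):
        k=Q[m&(abs(Q[...,1]-y)<.025)]
        if len(k)>5: i=k[:,0].argsort()[3];print(n,round(y,3),k[i].round(3),end="; ")
    print()
E
```

```text
cheek 1267 ((0.5532234311103821, -0.14909149706363678), (0.06982786953449249, 0.009065166115760803), 2.9733078479766846)
pad 6162 ((0.555931568145752, -0.18905240297317505), (0.06676452606916428, 0.06605253368616104), 3.244720458984375) 0.011910662171110559
scene -0.45 [ 0.819 -0.426  0.069]; scene -0.4 [ 0.656 -0.398  0.079]; scene -0.35 [ 0.658 -0.364  0.101]; scene -0.3 [ 0.661 -0.312  0.099]; scene -0.25 [ 0.662 -0.24   0.155]; scene -0.2 [ 0.661 -0.205  0.152]; scene -0.15 [ 0.662 -0.173  0.151]; scene -0.1 [ 0.674 -0.082  0.25 ]; 
side -0.45 [ 0.817 -0.427  0.077]; side -0.4 [ 0.656 -0.402  0.094]; side -0.35 [ 0.657 -0.349  0.068]; side -0.3 [ 0.659 -0.324  0.067]; side -0.25 [ 0.661 -0.272  0.097]; side -0.2 [ 0.66  -0.215  0.152]; side -0.15 [ 0.661 -0.17   0.154]; side -0.1 [ 0.673 -0.076  0.248]; 
wrist -0.3 [ 0.717 -0.276  0.066]; wrist -0.25 [ 0.681 -0.226  0.098]; wrist -0.2 [ 0.58  -0.181  0.196];
```

View pics/o2.png

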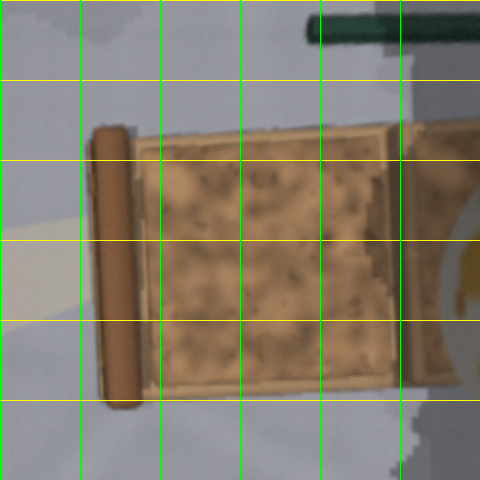

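```bash

python3 -m pendant '[[0.6,0.3,0.5,0,0,-0.0028],[0.5,0.18,1,0,0,0],[0,0,1,0,0,0],[0,0,0,0,0,0],[0,0,0,0,0,0]]' >/dev/null
python3 -m pendant '[[0,0,0,0,0,0],[0,0,0,0,0,0],[0,0,0,0,0,0],[0,0,0,0,0,0]]'
python3 go.py .5545 -.1888 .0175 .052
```

```text
clock: 7.0
tool_pos: [0.5557, -0.187, 0.0598]
eef_rot: [0.689, 0.725, 0.0, 0.001]
contact_force: [0.5, -0.4, -0.8]
opening: 0.588
finger_force: 15.0
t 7.0 pos [ 0.5557 -0.187   0.0598] F [ 0.5 -0.4 -0.8] q [ 0.42  0.91 -0.31  1.81  0.52  0.51 -0.18]
shift units now-axes [-0.07 -0.05  1.69] target-axes [-0.07 -0.05  1.69] turn [ 0.0006  0.0003 -0.    ]
```

```bash

python3 -m pendant '[[-0.07,-0.05,0.6,0,0,0],[0,0,0.6,0,0,0],[0,0,0.4,0,0,0],[0,0,0,0,0,0],[0,0,0,0,0,0]]' >/dev/null
python3 -m pendant '[[0,0,0,0,0,0],[0,0,0,0,0,0]]'
python3 go.py .5545 -.1888 .0175 .052
```

```text
clock: 7.58
tool_pos: [0.5546, -0.1882, 0.0195]
eef_rot: [0.688, 0.726, 0.0, 0.001]
contact_force: [0.4, 0.4, -1.8]
opening: 0.584
finger_force: 15.0
t 7.5833 pos [ 0.5546 -0.1882  0.0195] F [ 0.4  0.4 -1.8] q [ 0.4   0.97 -0.27  1.81  0.55  0.43 -0.2 ]
shift units now-axes [-0.02 -0.01  0.08] target-axes [-0.02 -0.01  0.08] turn [0.0004 0.0001 0.0002]
```

```bash

python3 -m pendant '[[0,0,0.08,0,0,0],[0,0,0,0,0,0]]' >/dev/null
python3 -m pendant '[[0,0,0,0,0,0],[0,0,0,0,0,0],[0,0,0,0,0,0],[0,0,0,0,0,0],[0,0,0,0,0,0]]' 1
python3 -m pendant '[[0,0,-0.4,0,0,0],[0,0,-0.8,0,0,0],[0,0,-1,0,0,0],[0,0,-1,0,0,0],[-0.4,-0.4,-0.9,0,0,0]]'
python3 go.py .407 -.3087 .12 .045
```

```text
clock: 8.17
tool_pos: [0.554, -0.1881, 0.0168]
eef_rot: [0.688, 0.726, 0.0, 0.0]
contact_force: [-0.0, 0.5, 0.3]
opening: 0.935
finger_force: 0.0
clock: 8.58
tool_pos: [0.547, -0.1956, 0.1216]
eef_rot: [0.687, 0.727, 0.002, 0.001]
contact_force: [0.5, -0.1, 1.0]
opening: 0.998
finger_force: 0.0
t 8.5833 pos [ 0.547  -0.1956  0.1216] F [ 0.5 -0.1  1. ] q [ 0.48  0.81 -0.38  1.8   0.47  0.62 -0.12]
shift units now-axes [-4.2  -5.85  0.03] target-axes [-4.27 -5.8   0.07] turn [ 0.0014 -0.0006  0.0038]
```

```bash

python3 -m pendant '[[-0.5,-0.6,0,0,0,0.003],[-0.6,-0.8,0,0,0,0],[-0.6,-0.9,0,0,0,0],[-0.6,-0.9,0,0,0,0],[-0.6,-0.9,0,0,0,0]]'>/dev/null
python3 -m pendant '[[-0.6,-0.9,0,0,0,0],[-0.5,-0.6,0,0,0,0],[-0.2,-0.2,0,0,0,0],[0,0,0,0,0,0],[0,0,0,0,0,0]]' >/dev/null
python3 -m pendant '[[0,0,0,0,0,0],[0,0,0,0,0,0],[0,0,0,0,0,0],[0,0,0,0,0,0]]'
python3 go.py .407 -.3087 .015 .045
python3 - <<'E'
from h import *
s=r.get_state();p,d=optics.snapshot("wrist");cv2.imwrite("pics/w3.png",p)
C=cloud("wrist",d,s);Z=C[...,2];B=(C[...,0]>.36)&(C[...,0]<.48)&(d>0)
q=C[B&(Z>.021)&(Z<.03)&(C[...,1]<-.28)&(C[...,1]>-.333)];print("er",len(q),len(q) and cv2.minAreaRect(q[:,:2].astype(np.float32)))
q=C[B&(Z>.079)&(Z<.092)&(C[...,1]<-.21)&(C[...,1]>-.26)];print("ink cap",len(q),cv2.minEnclosingCircle(q[:,:2].astype(np.float32)))
q=C[B&(Z>.087)&(Z<.1)&(C[...,1]<-.14)&(C[...,1]>-.19)];print("varn cap",len(q),len(q) and cv2.minEnclosingCircle(q[:,:2].astype(np.float32)))
p,d=optics.snapshot("scene");cv2.imwrite("pics/s3.png",cv2.resize(p[120:300,200:440],(720,540)));C=cloud("scene",d);Z=C[...,2]
q=C[(Z>.033)&(Z<.045)&(abs(C[...,0]-.555)<.04)&(abs(C[...,1]+.19)<.04)];print("tape",len(q),cv2.minEnclosingCircle(q[:,:2].astype(np.float32)))
E
```

```text
clock: 9.75
tool_pos: [0.4051, -0.3093, 0.1192]
eef_rot: [0.691, 0.723, 0.0, 0.0]
contact_force: [-0.6, 0.0, -0.4]
opening: 1.002
finger_force: 0.0
t 9.75 pos [ 0.4051 -0.3093  0.1192] F [-0.6  0.  -0.4] q [ 0.78  0.75 -0.36  2.01  0.56  0.48  0.05]
shift units now-axes [0.02 0.07 4.17] target-axes [0.02 0.08 4.17] turn [ 0.0002 -0.0001 -0.0001]
er 1330 ((0.4067597985267639, -0.3082607388496399), (0.020341042429208755, 0.04162309318780899), 3.1650609970092773)
ink cap 1612 ((0.4126990735530853, -0.23452964425086975), 0.012033284641802311)
varn cap 0 0
tape 349 ((0.5544686317443848, -0.1882159411907196), 0.027722274884581566)
```

View pics/s3.png

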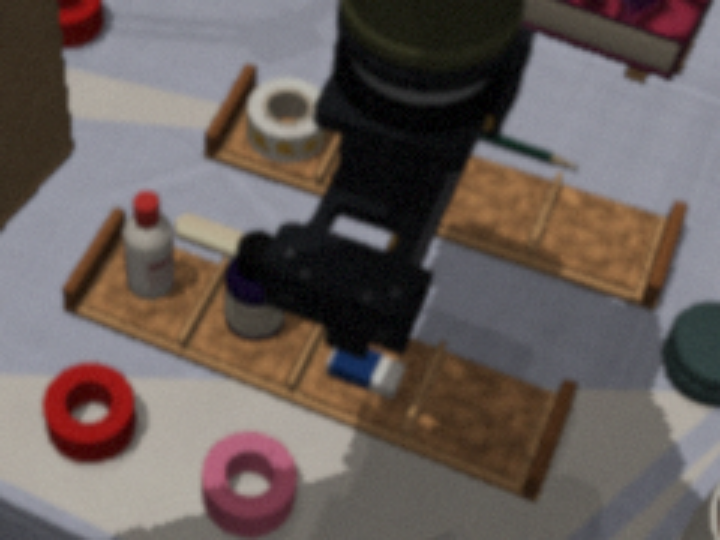

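Tape sits centred in the left bay (287,118), upright. Now descending on the eraser.

```bash

python3 -m pendant '[[0.02,0.07,0.5,0,0,0],[0,0,1,0,0,0],[0,0,1,0,0,0],[0,0,0.7,0,0,0],[0,0,0.5,0,0,0]]' 0.2 >/dev/null
python3 -m pendant '[[0,0,0.3,0,0,0],[0,0,0,0,0,0],[0,0,0,0,0,0],[0,0,0,0,0,0]]'
python3 go.py .4068 -.3083 .0145 .05
```

```text
clock: 10.6
tool_pos: [0.4065, -0.3096, 0.0199]
eef_rot: [0.692, 0.722, 0.0, 0.001]
contact_force: [0.6, -0.2, -0.1]
opening: 0.602
finger_force: 0.0
t 10.6 pos [ 0.4065 -0.3096  0.0199] F [ 0.6 -0.2 -0.1] q [ 0.67  0.93 -0.18  2.04  0.67  0.23 -0.06]
shift units now-axes [0.05 0.01 0.22] target-axes [0.05 0.01 0.22] turn [ 0.0003  0.0002 -0.0021]
```

```bash

python3 -m pendant '[[0.05,0.01,0.22,0,0,-0.002],[0,0,0,0,0,0],[0,0,0,0,0,0]]' >/dev/null
python3 -m pendant '[[0,0,0,0,0,0],[0,0,0,0,0,0],[0,0,0,0,0,0],[0,0,0,0,0,0],[0,0,0,0,0,0]]' -1 12
python3 -m pendant '[[0,0,0,0,0,0],[0,0,0,0,0,0]]'
python3 go.py .4068 -.3083 .0145 .05
```

```text
clock: 11.27
tool_pos: [0.4063, -0.3082, 0.0138]
eef_rot: [0.689, 0.724, 0.0, 0.0]
contact_force: [0.6, 0.1, -0.7]
opening: 0.248
finger_force: 0.2
clock: 11.43
tool_pos: [0.4063, -0.3082, 0.0138]
eef_rot: [0.689, 0.724, 0.0, 0.0]
contact_force: [-0.3, -0.3, -0.2]
opening: 0.224
finger_force: 12.0
t 11.4333 pos [ 0.4063 -0.3082  0.0138] F [-0.3 -0.3 -0.2] q [ 0.66  0.94 -0.17  2.04  0.68  0.21 -0.06]
shift units now-axes [-0.01  0.02 -0.03] target-axes [-0.01  0.02 -0.03] turn [ 0.      0.     -0.0001]
```

```bash

python3 -m pendant '[[0,0,-0.4,0,0,0],[0,0,-0.8,0,0,0],[0,0,-1,0,0,0],[0,0,-1,0,0,0],[0,0.3,-0.8,0,0,0]]'
python3 go.py .558 -.2595 .12 .052
python3 -m pendant '[[0,0.6,0,0,0,0],[0.3,0.8,0,0,0,0],[0.3,0.9,0,0,0,0],[0.4,0.9,0,0,0,0],[0.3,0.9,0,0,0,0]]' >/dev/null
python3 -m pendant '[[0.2,0.8,0,0,0,0],[0.1,0.6,0,0,0,0],[0,0,0,0,0,0],[0,0,0,0,0,0],[0,0,0,0,0,0]]' >/dev/null
python3 -m pendant '[[0,0,0,0,0,0],[0,0,0,0,0,0],[0,0,0,0,0,0]]'
python3 go.py .558 -.2594 .0145 .052
```

```text
clock: 11.85
tool_pos: [0.4119, -0.308, 0.115]
eef_rot: [0.69, 0.724, -0.001, -0.001]
contact_force: [-0.4, -0.1, -0.5]
opening: 0.226
finger_force: 12.0
t 11.85 pos [ 0.4119 -0.308   0.115 ] F [-0.4 -0.1 -0.5] q [ 0.77  0.76 -0.37  2.    0.57  0.48  0.04]
shift units now-axes [ 1.66  5.93 -0.21] target-axes [ 1.63  5.94 -0.2 ] turn [-0.0008  0.     -0.0011]
clock: 12.93
tool_pos: [0.5482, -0.2616, 0.1137]
eef_rot: [0.69, 0.724, -0.0, -0.0]
contact_force: [1.2, 0.4, -0.1]
opening: 0.224
finger_force: 12.0
t 12.9333 pos [ 0.5482 -0.2616  0.1137] F [ 1.2  0.4 -0.1] q [ 0.59  0.85 -0.4   1.71  0.49  0.67 -0.02]
shift units now-axes [0.07 0.4  3.97] target-axes [0.07 0.4  3.97] turn [-0.0003  0.0001 -0.0011]
```

```bash

python3 -m pendant '[[0.07,0.4,0.5,0,0,-0.001],[0,0,1,0,0,0],[0,0,1,0,0,0],[0,0,0.7,0,0,0],[0,0,0.4,0,0,0]]' >/dev/null
python3 -m pendant '[[0,0,0,0,0,0],[0,0,0,0,0,0],[0,0,0,0,0,0]]'
python3 go.py .558 -.2594 .0145 .052
```

```text
clock: 13.6
tool_pos: [0.5598, -0.259, 0.0249]
eef_rot: [0.688, 0.725, 0.0, 0.001]
contact_force: [0.2, -0.2, -0.2]
opening: 0.224
finger_force: 12.0
t 13.6 pos [ 0.5598 -0.259   0.0249] F [ 0.2 -0.2 -0.2] q [ 0.54  0.99 -0.32  1.71  0.55  0.53 -0.08]
shift units now-axes [-0.01 -0.08  0.41] target-axes [-0.01 -0.07  0.41] turn [0.0006 0.0002 0.0002]
```

```bash

python3 -m pendant '[[0,-0.07,0.2,0,0,0],[0,0,0.2,0,0,0],[0,0,0,0,0,0],[0,0,0,0,0,0]]'
python3 go.py .558 -.2594 .0145 .052
python3 -m pendant '[[0,0,0,0,0,0],[0,0,0,0,0,0],[0,0,0,0,0,0],[0,0,0,0,0,0]]' 0.2
python3 -m pendant '[[0,0,-0.4,0,0,0],[0,0,-0.8,0,0,0],[0,0,-1,0,0,0],[0,0,-1,0,0,0],[0,-0.4,-1,0,0,0]]'
python3 go.py .4125 -.2345 .13 .052
```

```text
clock: 13.93
tool_pos: [0.5572, -0.2589, 0.0138]
eef_rot: [0.688, 0.725, -0.0, 0.0]
contact_force: [0.4, 0.1, 0.6]
opening: 0.223
finger_force: 12.0
t 13.9333 pos [ 0.5572 -0.2589  0.0138] F [0.4 0.1 0.6] q [ 0.53  1.01 -0.31  1.72  0.56  0.51 -0.09]
shift units now-axes [-0.02  0.03 -0.03] target-axes [-0.02  0.03 -0.03] turn [-0.      0.0001  0.0002]
clock: 14.27
tool_pos: [0.5573, -0.2588, 0.0138]
eef_rot: [0.688, 0.726, 0.0, 0.0]
contact_force: [-0.0, -0.2, -1.2]
opening: 0.504
finger_force: 0.0
clock: 14.68
tool_pos: [0.5492, -0.2586, 0.1207]
eef_rot: [0.688, 0.726, 0.001, 0.001]
contact_force: [0.2, -0.2, -0.5]
opening: 0.603
finger_force: 0.0
t 14.6833 pos [ 0.5492 -0.2586  0.1207] F [ 0.2 -0.2 -0.5] q [ 0.59  0.84 -0.41  1.72  0.48  0.68 -0.02]
shift units now-axes [ 1.26 -5.41 -0.39] target-axes [ 1.25 -5.41 -0.37] turn [ 0.001  -0.0001  0.0006]
```

```bash

python3 -m pendant '[[0.1,-0.6,-0.3,0,0,0],[0.2,-0.8,-0.1,0,0,0],[0.2,-0.9,0,0,0,0],[0.3,-0.9,0,0,0,0],[0.2,-0.9,0,0,0,0]]' 0.6 >/dev/null
python3 -m pendant '[[0.2,-0.7,0,0,0,0],[0.1,-0.4,0,0,0,0],[0,0,0,0,0,0],[0,0,0,0,0,0],[0,0,0,0,0,0]]' >/dev/null
python3 -m pendant '[[0,0,0,0,0,0],[0,0,0,0,0,0],[0,0,0,0,0,0]]'
python3 go.py .4125 -.2345 .043 .052
python3 - <<'E'
from h import *
s=r.get_state();p,d=optics.snapshot("wrist");C=cloud("wrist",d,s);Z=C[...,2];B=(C[...,0]>.36)&(C[...,0]<.48)&(d>0)
q=C[B&(Z>.079)&(Z<.092)&(C[...,1]<-.20)&(C[...,1]>-.26)];print("ink cap",len(q),cv2.minEnclosingCircle(q[:,:2].astype(np.float32)))
q=C[B&(Z>.087)&(Z<.1)&(C[...,1]<-.14)&(C[...,1]>-.195)];print("varn cap",len(q),len(q) and cv2.minEnclosingCircle(q[:,:2].astype(np.float32)))
p,d=optics.snapshot("side");C=cloud("side",d);Z=C[...,2]
q=C[(Z>.018)&(Z<.03)&(abs(C[...,0]-.558)<.03)&(abs(C[...,1]+.259)<.028)];print("er",len(q),cv2.minAreaRect(q[:,:2].astype(np.float32)))
E
```

```text
clock: 15.77
tool_pos: [0.4164, -0.2338, 0.1287]
eef_rot: [0.688, 0.726, 0.0, 0.0]
contact_force: [-0.3, -0.0, -0.5]
opening: 0.797
finger_force: 0.0
t 15.7667 pos [ 0.4164 -0.2338  0.1287] F [-0.3 -0.  -0.5] q [ 0.63  0.71 -0.34  2.1   0.56  0.42 -0.1 ]
shift units now-axes [-0.02 -0.16  3.43] target-axes [-0.02 -0.16  3.43] turn [0.0002 0.     0.0003]
ink cap 1121 ((0.41299504041671753, -0.23419921100139618), 0.012482218444347382)
varn cap 605 ((0.4070969521999359, -0.1663890928030014), 0.007529362570494413)
er 113 ((0.5541830658912659, -0.2604089081287384), (0.0208188034594059, 0.04193553701043129), 2.6380252838134766)
```

```bash

python3 -m pendant '[[0,-0.15,0.5,0,0,0],[0,0,1,0,0,0],[0,0,0.9,0,0,0],[0,0,0.7,0,0,0],[0,0,0.2,0,0,0]]' >/dev/null
python3 -m pendant '[[0,0,0,0,0,0],[0,0,0,0,0,0],[0,0,0,0,0,0]]'
python3 go.py .4128 -.2344 .043 .052
```

```text
clock: 16.53
tool_pos: [0.4125, -0.2342, 0.0471]
eef_rot: [0.688, 0.725, 0.0, 0.001]
contact_force: [0.5, 0.2, 0.5]
opening: 0.802
finger_force: 0.0
t 16.5333 pos [ 0.4125 -0.2342  0.0471] F [0.5 0.2 0.5] q [ 0.51  0.86 -0.15  2.15  0.68  0.18 -0.2 ]
shift units now-axes [-0.01  0.01  0.16] target-axes [-0.01  0.01  0.16] turn [0.0004 0.0002 0.0002]
```

```bash

python3 -m pendant '[[0,0,0.16,0,0,0],[0,0,0,0,0,0],[0,0,0,0,0,0],[0,0,0,0,0,0],[0,0,0,0,0,0]]' -1 12 >/dev/null
python3 -m pendant '[[0,0,0,0,0,0],[0,0,0,0,0,0],[0,0,0,0,0,0],[0,0,0,0,0,0]]'
python3 -m pendant '[[0,0,-0.4,0,0,0],[0,0,-0.8,0,0,0],[0,0,-1,0,0,0],[0,0,-1,0,0,0],[0,0,-0.6,0,0,0]]'
python3 go.py .562 -.3293 .13 .052
```

```text
clock: 17.28
tool_pos: [0.4122, -0.234, 0.0424]
eef_rot: [0.688, 0.726, 0.0, 0.0]
contact_force: [0.6, 0.3, 2.4]
opening: 0.404
finger_force: 12.0
clock: 17.7
tool_pos: [0.4121, -0.2341, 0.139]
eef_rot: [0.688, 0.725, 0.0, 0.001]
contact_force: [0.9, -1.3, -0.4]
opening: 0.404
finger_force: 12.0
t 17.7 pos [ 0.4121 -0.2341  0.139 ] F [ 0.9 -1.3 -0.4] q [ 0.65  0.69 -0.37  2.1   0.56  0.45 -0.1 ]
shift units now-axes [-4.12  5.79  0.37] target-axes [-4.11  5.79  0.36] turn [0.0003 0.0002 0.0002]
```

```bash

python3 -m pendant '[[-0.3,0.4,0,0,0,0],[-0.6,0.8,0,0,0,0],[-0.6,0.8,0,0,0,0],[-0.6,0.8,0,0,0,0],[-0.6,0.8,0,0,0,0]]' >/dev/null
python3 -m pendant '[[-0.6,0.8,0,0,0,0],[-0.5,0.8,0,0,0,0],[-0.31,0.59,0,0,0,0],[0,0,0,0,0,0],[0,0,0,0,0,0]]' >/dev/null
python3 -m pendant '[[0,0,0,0,0,0],[0,0,0,0,0,0],[0,0,0,0,0,0]]'
python3 go.py .562 -.3293 .043 .052
```

```text
clock: 18.78
tool_pos: [0.5609, -0.3285, 0.1372]
eef_rot: [0.688, 0.726, -0.0, -0.001]
contact_force: [-0.8, -0.8, -0.4]
opening: 0.401
finger_force: 12.0
t 18.7833 pos [ 0.5609 -0.3285  0.1372] F [-0.8 -0.8 -0.4] q [ 0.7   0.87 -0.45  1.56  0.48  0.82  0.11]
shift units now-axes [-0.03  0.05  3.77] target-axes [-0.03  0.04  3.77] turn [-0.0004 -0.0001  0.0004]
```

```bash

python3 -m pendant '[[-0.03,0.02,0.5,0,0,0],[0,0,1,0,0,0],[0,0,0.9,0,0,0],[0,0,0.6,0,0,0],[0,0,0.3,0,0,0]]' >/dev/null
python3 -m pendant '[[0,0,0,0,0,0],[0,0,0,0,0,0],[0,0,0,0,0,0],[0,0,0,0,0,0]]'
python3 go.py .562 -.3293 .043 .052
```

```text
clock: 19.53
tool_pos: [0.5634, -0.33, 0.056]
eef_rot: [0.688, 0.725, 0.0, 0.001]
contact_force: [0.5, 0.5, -0.7]
opening: 0.405
finger_force: 12.0
t 19.5333 pos [ 0.5634 -0.33    0.056 ] F [ 0.5  0.5 -0.7] q [ 0.67  0.98 -0.4   1.59  0.54  0.68  0.06]
shift units now-axes [ 0.03 -0.05  0.52] target-axes [ 0.03 -0.05  0.52] turn [0.0007 0.0003 0.0002]
```

```bash

python3 -m pendant '[[0.02,-0.04,0.25,0,0,0],[0,0,0.25,0,0,0],[0,0,0,0,0,0],[0,0,0,0,0,0],[0,0,0,0,0,0]]'
python3 go.py .562 -.3293 .043 .052
python3 -m pendant '[[0,0,0,0,0,0],[0,0,0,0,0,0],[0,0,0,0,0,0],[0,0,0,0,0,0]]' 0.4
python3 -m pendant '[[0,0,-0.4,0,0,0],[0,0,-0.8,0,0,0],[0,0,-1,0,0,0],[0,0,-1,0,0,0],[0,0,-1,0,0,0]]'
python3 go.py .407 -.1664 .16 .052 .35
```

```text
clock: 19.95
tool_pos: [0.5612, -0.3291, 0.042]
eef_rot: [0.688, 0.726, -0.0, -0.0]
contact_force: [1.0, -0.5, 0.6]
opening: 0.404
finger_force: 12.0
t 19.95 pos [ 0.5612 -0.3291  0.042 ] F [ 1.  -0.5  0.6] q [ 0.66  1.   -0.39  1.6   0.55  0.65  0.05]
shift units now-axes [-0.01  0.03 -0.04] target-axes [-0.01  0.03 -0.04] turn [-0.0002 -0.0001  0.0002]
clock: 20.28
tool_pos: [0.5615, -0.3292, 0.0423]
eef_rot: [0.688, 0.726, 0.0, 0.0]
contact_force: [0.6, 0.5, -0.8]
opening: 0.679
finger_force: 0.0
clock: 20.7
tool_pos: [0.5614, -0.3291, 0.1491]
eef_rot: [0.688, 0.726, 0.0, 0.0]
contact_force: [0.2, 0.3, -0.1]
opening: 0.704
finger_force: 0.0
t 20.7 pos [ 0.5614 -0.3291  0.1491] F [ 0.2  0.3 -0.1] q [ 0.7   0.86 -0.46  1.55  0.47  0.84  0.11]
shift units now-axes [ 6.83 -5.82 -0.44] target-axes [ 6.56 -5.83  1.93] turn [0.     0.1114 0.0003]
```

```bash

python3 -m pendant '[[0.4,-0.5,-0.2,0,0,0],[0.8,-0.8,-0.2,0,0,0],[0.9,-0.8,0,0,0,0],[0.9,-0.8,0,0,0,0],[0.8,-0.8,0,0,0,0]]' >/dev/null
python3 -m pendant '[[0.8,-0.8,0,0,0,0],[0.8,-0.8,0,0,0,0],[0.4,-0.5,0,0.0,0.037,0],[0,0,0,0,0.037,0],[0,0,0,0,0.037,0]]' >/dev/null
python3 -m pendant '[[0,0,0,0,0,0],[0,0,0,0,0,0],[0,0,0,0,0,0]]'
python3 go.py .407 -.166 .046 .052 .35
python3 - <<'E'
from h import *
s=r.get_state();p,d=optics.snapshot("wrist");C=cloud("wrist",d,s);Z=C[...,2];B=(C[...,0]>.36)&(C[...,0]<.48)&(d>0)
q=C[B&(Z>.087)&(Z<.1)&(C[...,1]<-.14)&(C[...,1]>-.195)];print("varn cap",len(q),len(q) and cv2.minEnclosingCircle(q[:,:2].astype(np.float32)))
p,d=optics.snapshot("scene");cv2.imwrite("pics/s4.png",cv2.resize(p[100:300,180:440],(780,600)));C=cloud("scene",d);Z=C[...,2]
q=C[(Z>.018)&(Z<.03)&(abs(C[...,0]-.558)<.03)&(abs(C[...,1]+.259)<.028)];print("er",len(q),cv2.minAreaRect(q[:,:2].astype(np.float32)))
q=C[(Z>.079)&(Z<.092)&(abs(C[...,0]-.562)<.03)&(abs(C[...,1]+.33)<.03)];print("ink cap",len(q),cv2.minEnclosingCircle(q[:,:2].astype(np.float32)))
E
```

```text
clock: 21.78
tool_pos: [0.4091, -0.192, 0.1576]
eef_rot: [0.678, 0.715, 0.119, -0.125]
contact_force: [-0.0, 0.8, -0.3]
opening: 0.699
finger_force: 0.0
t 21.7833 pos [ 0.4091 -0.192   0.1576] F [-0.   0.8 -0.3] q [ 0.97  0.8  -0.73  1.98  0.29  0.69  0.19]
shift units now-axes [-0.54 -0.03  4.55] target-axes [-0.55 -0.03  4.55] turn [0.0001 0.0008 0.0003]
varn cap 339 ((0.40725475549697876, -0.16649135947227478), 0.007476103026419878)
er 225 ((0.5576700568199158, -0.2584479749202728), (0.02375130169093609, 0.04235084354877472), 2.390011787414551)
ink cap 138 ((0.5604350566864014, -0.3283700942993164), 0.013546654023230076)
```

View pics/s4.png

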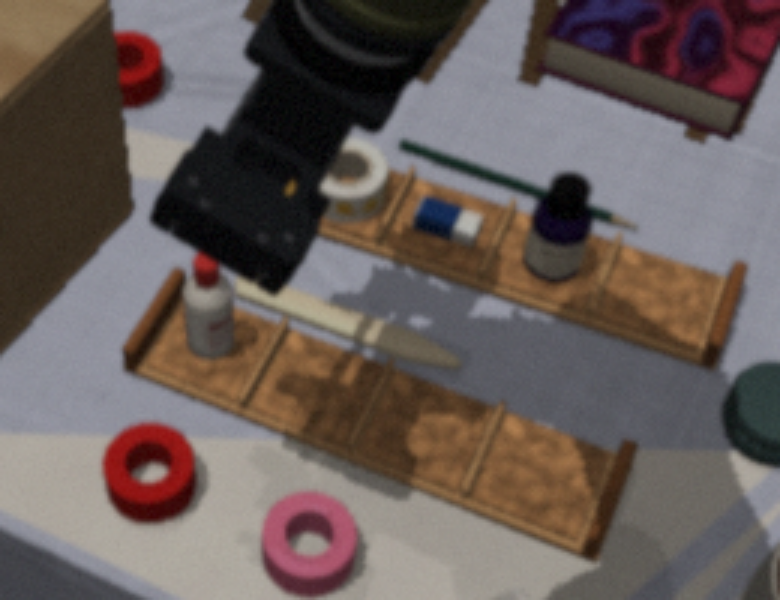

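Ink (557,235) and eraser (448,220) stand properly in their bays; the varnish is at (208,310). Next is the leaning approach, which keeps the hand clear of the chest.

```bash
python3 go.py .4072 -.160 .045 .052 .35
python3 -m pendant '[[-0.3,-0.03,0.6,0,0,0],[0,0,0.9,0,0,0],[0,0,0.9,0,0,0],[0,0,0.6,0,0,0],[0,0,0,0,0,0]]' 0.5 >/dev/null
python3 -m pendant '[[0,0,0,0,0,0],[0,0,0,0,0,0],[0,0,0,0,0,0]]'
python3 go.py .4072 -.160 .045 .052 .35
```

```text
t 21.8833 pos [ 0.4093 -0.1909  0.158 ] F [-0.5  0.5  0.8] q [ 0.97  0.8  -0.73  1.98  0.29  0.69  0.19]
shift units now-axes [-0.37 -0.02  4.67] target-axes [-0.39 -0.02  4.67] turn [-0.0002  0.0009  0.0012]
clock: 22.55
tool_pos: [0.4082, -0.1739, 0.0852]
eef_rot: [0.678, 0.715, 0.119, -0.125]
contact_force: [-0.5, 0.2, 0.3]
opening: 0.747
finger_force: 0.0
t 22.55 pos [ 0.4082 -0.1739  0.0852] F [-0.5  0.2  0.3] q [ 0.89  0.9  -0.63  2.05  0.37  0.5   0.13]
shift units now-axes [-0.02 -0.01  1.7 ] target-axes [-0.03 -0.01  1.7 ] turn [0.0004 0.0009 0.0005]
```

```bash

python3 -m pendant '[[-0.02,0,0.6,0,0,0],[0,0,0.7,0,0,0],[0,0,0.4,0,0,0],[0,0,0,0,0,0],[0,0,0,0,0,0]]' >/dev/null
python3 -m pendant '[[0,0,0,0,0,0],[0,0,0,0,0,0]]'
python3 go.py .4072 -.160 .045 .052 .35
```

```text
clock: 23.13
tool_pos: [0.4072, -0.1602, 0.0448]
eef_rot: [0.678, 0.714, 0.12, -0.125]
contact_force: [0.6, -0.3, 0.3]
opening: 0.752
finger_force: 0.0
t 23.1333 pos [ 0.4072 -0.1602  0.0448] F [ 0.6 -0.3  0.3] q [ 0.83  0.96 -0.57  2.08  0.41  0.38  0.1 ]
shift units now-axes [ 0.01  0.   -0.  ] target-axes [ 0.01  0.   -0.  ] turn [0.0005 0.0008 0.0002]
```

```bash

python3 -m pendant '[[0,0,0,0,0,0],[0,0,0,0,0,0],[0,0,0,0,0,0],[0,0,0,0,0,0],[0,0,0,0,0,0]]' -1 12 >/dev/null
python3 -m pendant '[[0,0,0,0,0,0],[0,0,0,0,0,0],[0,0,0,0,0,0],[0,0,0,0,0,0],[0,0,0,0,0,0]]'
python3 -m pendant '[[0.1,0,-0.3,0,0,0],[0.27,0,-0.75,0,0,0],[0.34,0,-0.94,0,0,0],[0.34,0,-0.94,0,0,0],[0.34,0,-0.9,0,0,0]]'
python3 go.py .407 -.26 .15 .052 0
```

```text
clock: 23.97
tool_pos: [0.4066, -0.1595, 0.0441]
eef_rot: [0.678, 0.715, 0.119, -0.126]
contact_force: [0.1, -1.1, 0.5]
opening: 0.328
finger_force: 12.0
clock: 24.38
tool_pos: [0.4061, -0.1594, 0.1474]
eef_rot: [0.678, 0.715, 0.119, -0.126]
contact_force: [0.4, -1.2, -1.4]
opening: 0.325
finger_force: 12.0
t 24.3833 pos [ 0.4061 -0.1594  0.1474] F [ 0.4 -1.2 -1.4] q [ 0.92  0.8  -0.72  2.04  0.3   0.61  0.13]
shift units now-axes [-3.74 -0.18 -1.47] target-axes [-4.02 -0.17 -0.1 ] turn [-0.0002 -0.111   0.0003]
```

```bash

python3 -m pendant '[[-0.4,0,-0.15,0,0,0],[-0.8,0,-0.3,0,0,0],[-0.9,0,-0.35,0,0,0],[-0.9,0,-0.35,0,0,0],[-0.7,0,-0.3,0,-0.02,0]]' >/dev/null
python3 -m pendant '[[0,0,0,0,-0.03,0],[0,0,0,0,-0.03,0],[0,0,0,0,-0.02,0],[0,0,0,0,-0.011,0],[0,0,0,0,0,0]]' >/dev/null
python3 -m pendant '[[0,0,0,0,0,0],[0,0,0,0,0,0],[0,0,0,0,0,0]]'
python3 go.py .564 -.3993 .145 .052 0
```

```text
clock: 25.47
tool_pos: [0.4115, -0.2598, 0.148]
eef_rot: [0.689, 0.725, 0.0, -0.0]
contact_force: [0.2, 0.3, -1.8]
opening: 0.322
finger_force: 12.0
t 25.4667 pos [ 0.4115 -0.2598  0.148 ] F [ 0.2  0.3 -1.8] q [ 0.74  0.69 -0.43  2.05  0.57  0.51 -0.06]
shift units now-axes [-5.88  5.81  0.11] target-axes [-5.89  5.8   0.12] turn [-0.0001 -0.0002 -0.0005]
```

The bottle was upright when I gripped it with a 20° lean, so I have to place it with that same lean. I'll yaw the hand about -90° first, so it leans toward the robot and stays clear of the book.

```bash

python3 -m pendant '[[0,0,0,0,0,0.02],[0,0,0,0,0,0.035],[0,0,0,0,0,0.038],[0,0,0,0,0,0.038],[0,0,0,0,0,0.038]]' >/dev/null
python3 -m pendant '[[0,0,0,0,0,0.038],[0,0,0,0,0,0.038],[0,0,0,0,0,0.038],[0,0,0,0,0,0.038],[0,0,0,0,0,0.038]]' >/dev/null
python3 -m pendant '[[0,0,0,0,0,0.038],[0,0,0,0,0,0.038],[0,0,0,0,0,0.038],[0,0,0,0,0,0.03],[0,0,0,0,0,0.02]]' >/dev/null
python3 -m pendant '[[0,0,0,0,0.03,0],[0,0,0,0,0.035,0],[0,0,0,0,0.03,0],[0,0,0,0,0.016,0],[0,0,0,0,0,0]]' >/dev/null
python3 -m pendant '[[0,0,0,0,0,0],[0,0,0,0,0,0],[0,0,0,0,0,0]]'
python3 go.py .572 -.3993 .148 -1.519 .35
python3 - <<'E'
from h import *
for n in("scene","side"):
    p,d=optics.snapshot(n);cv2.imwrite(f"pics/{n}5.png",p)
a=cv2.imread("pics/scene5.png")[80:300,190:440];b=cv2.imread("pics/side5.png")[120:280,180:380]
cv2.imwrite("pics/c5.png",np.hstack([cv2.resize(a,(400,352)),cv2.resize(b,(400,352))]))
E
```

```text
clock: 27.38
tool_pos: [0.4178, -0.2656, 0.1605]
eef_rot: [0.989, -0.008, 0.146, -0.005]
contact_force: [-0.0, 0.1, -1.4]
opening: 0.327
finger_force: 12.0
t 27.3833 pos [ 0.4178 -0.2656  0.1605] F [-0.   0.1 -1.4] q [ 0.77  0.63 -0.29  2.25  0.29  0.04 -1.33]
shift units now-axes [5.86 5.26 2.21] target-axes [5.35 5.66 2.49] turn [ 0.0027  0.0182 -0.0214]
```

View pics/c5.png

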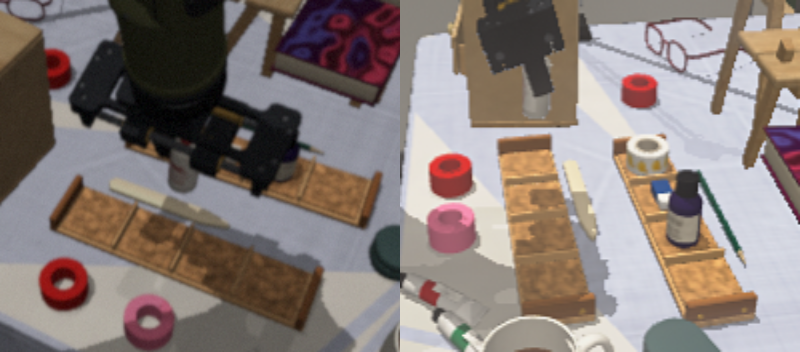

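```bash

python3 -m pendant '[[0.4,0.4,0.15,0,0,0],[0.7,0.6,0.25,0,0,0],[0.8,0.7,0.3,0,0,0],[0.8,0.7,0.3,0,0,0],[0.8,0.7,0.3,0,0,-0.01]]' >/dev/null
python3 -m pendant '[[0.8,0.7,0.3,0,0,-0.01],[0.8,0.7,0.3,0,0.01,0],[0.5,0.5,0.2,0.002,0.008,0],[0,0,0,0,0,0],[0,0,0,0,0,0]]' >/dev/null
python3 -m pendant '[[0,0,0,0,0,0],[0,0,0,0,0,0],[0,0,0,0,0,0]]'
python3 go.py .572 -.3993 .12 -1.519 .35
```

```text
clock: 28.57
tool_pos: [0.5662, -0.389, 0.1504]
eef_rot: [0.985, 0.024, 0.173, -0.005]
contact_force: [-0.1, -0.4, -0.7]
opening: 0.323
finger_force: 12.0
t 28.5667 pos [ 0.5662 -0.389   0.1504] F [-0.1 -0.4 -0.7] q [ 0.89  0.83 -0.46  1.72  0.32  0.38 -1.18]
shift units now-axes [-0.21  0.43  1.21] target-axes [-0.22  0.42  1.21] turn [-0.      0.0006 -0.0012]
```

```bash

python3 -m pendant '[[-0.1,0.2,0.6,0,0.0006,-0.001],[-0.1,0.22,0.6,0,0,0],[-0.3,0,0.8,0,0,0],[-0.2,0,0.55,0,0,0],[0,0,0,0,0,0]]' >/dev/null
python3 -m pendant '[[0,0,0,0,0,0],[0,0,0,0,0,0],[0,0,0,0,0,0]]'
python3 go.py .572 -.3993 .0447 -1.519 .35
python3 - <<'E'
from h import *
a=optics.snapshot("scene")[0];b=optics.snapshot("side")[0]
a=a[110:270,270:450];b=b[140:280,240:400]
cv2.imwrite("pics/c6.png",np.hstack([cv2.resize(a,(400,356)),cv2.resize(b,(400,356))]))
E
```

```text
clock: 29.23
tool_pos: [0.5733, -0.4006, 0.0859]
eef_rot: [0.984, 0.025, 0.176, -0.004]
contact_force: [0.5, 1.0, -0.6]
opening: 0.323
finger_force: 12.0
t 29.2333 pos [ 0.5733 -0.4006  0.0859] F [ 0.5  1.  -0.6] q [ 0.87  0.93 -0.41  1.71  0.36  0.28 -1.18]
shift units now-axes [-0.62 -0.06  1.53] target-axes [-0.61 -0.06  1.53] turn [ 0.0006 -0.0009 -0.0004]
```

View pics/c6.png

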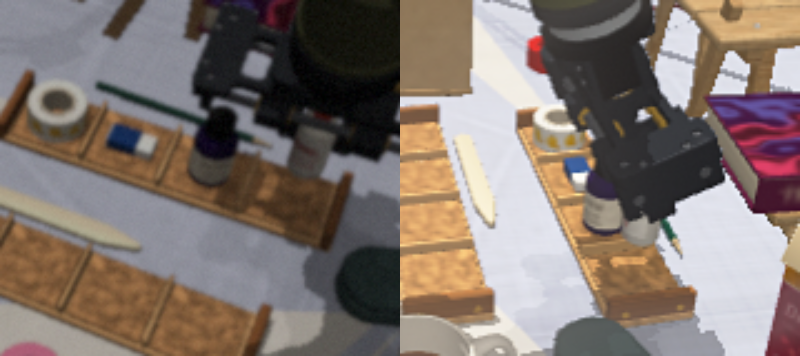

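Bottle looks upright over the right bay (305,150 in the left half), clear of the book and the ink. Lowering.

```bash

python3 -m pendant '[[-0.2,-0.06,0.5,0,-0.0009,0],[-0.2,0,0.5,0,0,0],[-0.13,0,0.35,0,0,0],[0,0,0,0,0,0],[0,0,0,0,0,0]]' >/dev/null
python3 -m pendant '[[0,0,0,0,0,0],[0,0,0,0,0,0],[0,0,0,0,0,0]]'
python3 go.py .572 -.3993 .0447 -1.519 .35
```

```text
clock: 30.0
tool_pos: [0.5717, -0.3991, 0.0485]
eef_rot: [0.985, 0.025, 0.173, -0.004]
contact_force: [0.0, 0.6, -0.4]
opening: 0.323
finger_force: 12.0
t 30.0 pos [ 0.5717 -0.3991  0.0485] F [ 0.   0.6 -0.4] q [ 0.85  0.99 -0.37  1.72  0.37  0.21 -1.19]
shift units now-axes [-0.04  0.01  0.15] target-axes [-0.04  0.01  0.15] turn [ 0.0003  0.0004 -0.0006]
```

```bash

python3 -m pendant '[[-0.04,0,0.15,0,0,0],[0,0,0,0,0,0],[0,0,0,0,0,0],[0,0,0,0,0,0],[0,0,0,0,0,0]]'
python3 go.py .572 -.3993 .0443 -1.519 .35
```

```text
clock: 30.42
tool_pos: [0.5717, -0.3989, 0.0442]
eef_rot: [0.985, 0.025, 0.173, -0.004]
contact_force: [0.2, 0.7, -0.9]
opening: 0.322
finger_force: 12.0
t 30.4167 pos [ 0.5717 -0.3989  0.0442] F [ 0.2  0.7 -0.9] q [ 0.85  0.99 -0.36  1.72  0.37  0.2  -1.19]
shift units now-axes [ 0.01  0.02 -0.  ] target-axes [ 0.01  0.02 -0.  ] turn [ 0.0002  0.0007 -0.0006]
```

```bash

python3 -m pendant '[[0,0,0.03,0,0,0],[0,0,0,0,0,0],[0,0,0,0,0,0]]'
python3 -m pendant '[[0,0,0,0,0,0],[0,0,0,0,0,0],[0,0,0,0,0,0],[0,0,0,0,0,0],[0,0,0,0,0,0]]' 0
python3 -m pendant '[[0,0,-0.3,0,0,0],[0,0,-0.6,0,0,0],[0,0,-0.9,0,0,0],[0,0,-0.9,0,0,0],[0,0,-1,0,0,0]]'
python3 -m pendant '[[0,0,-1,0,0,0],[-0.5,0,-1,0,0,0],[-0.8,0,-0.5,0,0,0],[-0.8,0,0,0,0,0],[-0.5,0,0,0,0,0]]'>/dev/null
python3 -m pendant '[[0,0,0,0,0,0],[0,0,0,0,0,0],[0,0,0,0,0,0]]'
python3 - <<'E'
from h import *
p,d=optics.snapshot("scene");C=cloud("scene",d);Z=C[...,2]
c0=np.array([.5602,-.2944]);t=.052
def out(n,m):
    q=C[m][:,:2].astype(np.float32)
    if len(q)<5: print(n,len(q));return
    (c,*rest)=cv2.minEnclosingCircle(q) if n!="er" else cv2.minAreaRect(q)
    e=np.array(c)-c0;print(n,len(q),np.round(c,4),rest,"rack",(1000*(e[0]*np.cos(t)+e[1]*np.sin(t))).round(1),(1000*(-e[0]*np.sin(t)+e[1]*np.cos(t))).round(1))
X,Y=C[...,0],C[...,1]
out("tape",(Z>.033)&(Z<.045)&(abs(X-.555)<.04)&(abs(Y+.19)<.04))
out("er",(Z>.02)&(Z<.03)&(abs(X-.558)<.03)&(abs(Y+.259)<.028))
out("ink",(Z>.079)&(Z<.092)&(abs(X-.562)<.03)&(abs(Y+.33)<.03))
out("varn",(Z>.088)&(Z<.1)&(abs(X-.566)<.03)&(abs(Y+.4)<.03))
cv2.imwrite("pics/s7.png",cv2.resize(p[110:290,210:450],(800,600)))
E
```

```text
clock: 30.67
tool_pos: [0.5721, -0.399, 0.0441]
eef_rot: [0.985, 0.024, 0.173, -0.004]
contact_force: [-2.0, 0.1, 4.7]
opening: 0.329
finger_force: 12.0
clock: 31.08
tool_pos: [0.5721, -0.3989, 0.0433]
eef_rot: [0.985, 0.025, 0.173, -0.004]
contact_force: [-0.4, -1.2, -0.7]
opening: 0.501
finger_force: 0.0
clock: 31.5
tool_pos: [0.5398, -0.4004, 0.1322]
eef_rot: [0.985, 0.025, 0.173, -0.004]
contact_force: [-0.1, -0.6, 0.3]
opening: 0.503
finger_force: 0.0
clock: 32.17
tool_pos: [0.4598, -0.4044, 0.1676]
eef_rot: [0.984, 0.025, 0.174, -0.004]
contact_force: [-0.7, 0.2, 0.0]
opening: 0.496
finger_force: 0.0
tape 389 [ 0.5539 -0.1894] [0.027426492422819138] rack -0.8 105.2
er 211 [ 0.5577 -0.2579] [(0.023053517565131187, 0.04197298735380173), 1.854306697845459] rack -0.6 36.6
ink 18 [ 0.561  -0.3276] [0.012718500569462776] rack -0.9 -33.2
varn 0
```

View pics/s7.png

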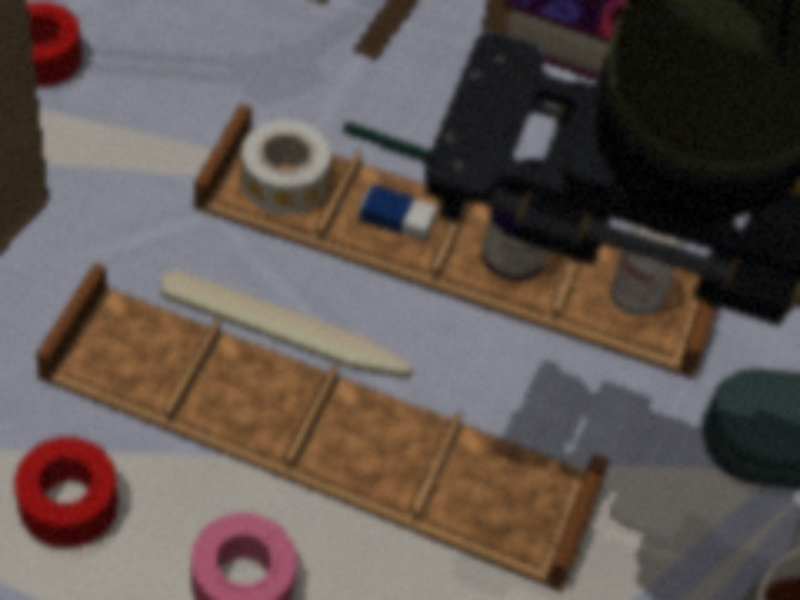

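All four things stand in the empty rack: tape (287,165), eraser (397,210), ink (517,240) and varnish (643,275). I'll check the varnish with the side camera before handing in.

```bash
python3 - <<'E'
from h import *
p,d=optics.snapshot("side");C=cloud("side",d);X,Y,Z=C[...,0],C[...,1],C[...,2]
for n,lo,hi,x,y in(("ink",.079,.092,.562,-.33),("varn",.088,.1,.566,-.4),("tape",.034,.045,.555,-.19)):
    q=C[(Z>lo)&(Z<hi)&(abs(X-x)<.03)&(abs(Y-y)<.035)];print(n,len(q),len(q)>3 and cv2.minEnclosingCircle(q[:,:2].astype(np.float32)),len(q) and q[:,2].max())
cv2.imwrite("pics/side8.png",cv2.resize(p[150:280,250:380],(600,600)))
E
```

```text
ink 87 ((0.5581091046333313, -0.3305870294570923), 0.012327191419899464) 0.0870683681177089
varn 49 ((0.5630496740341187, -0.4011601507663727), 0.007999674417078495) 0.09585188384611804
tape 179 ((0.55109703540802, -0.19058991968631744), 0.02717762626707554) 0.041492870688861094
```

View pics/side8.png

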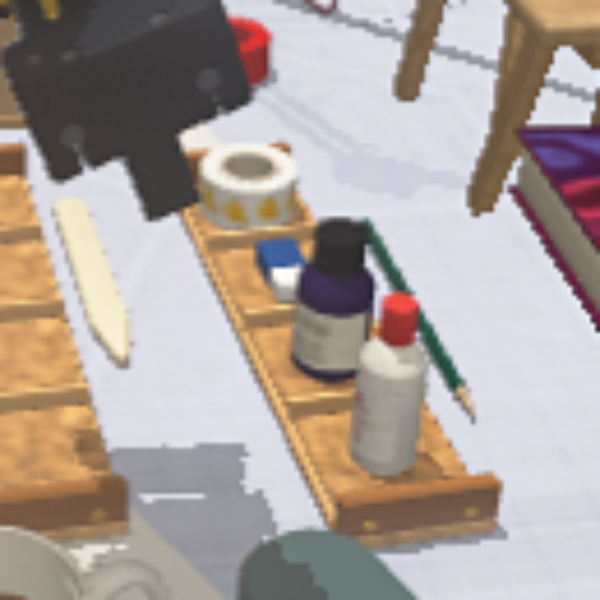

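The side view shows all four upright and centred in their bays, with the gripper clear of everything.

```bash
python3 -c "
from plant import r;print(r.finish_job())"
```

```text
the job is handed in; nothing more can be done
None
```

I moved all four things to the other rack in reverse order (left to right: tape roll, eraser, ink bottle, varnish bottle), each upright or flat and within about 2 mm of its bay's middle by camera, and handed the job in at about 32 s of the 99 s allowed.

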